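# Rattle-check a sealed grinding jar

### The job

Pick up the sealed grinding jar with the blue end caps and rock or shake it gently end to end, clear of the bench, until you are sure that the ball inside has knocked at each end at least three times in turn, without standing the jar on end. Then set it down gently, lying flat, in the middle of the white tray and let go; leave the orange-capped jar alone.

Things in the scene. Friction and masses are not known exactly. Their poses are not given: they have to be found in the camera images.
- jar: The jar to check: sealed steel jar lying on the bench, square blue end caps. Long axis x, 100 mm overall; barrel 42 mm in diameter, bare for 56 mm in the middle; caps 48 x 48 mm, 14 mm long, their flats stop it rolling. Origin: centre of its underside, barrel axis 24 mm above it; z up as it lies. 0.25 to 0.5 kg. Grip mid-barrel from above, fingers closing along y.
- ball (a joint): Hidden steel ball (25 mm, 60 g) in the blue-capped jar: its place along the jar's x in m, 0 in the middle, +0.018 at the +x end, -0.018 at the -x end; starts anywhere. Light drag: it runs to the low end in half a second once the jar is tipped end-down over 10 degrees (20 is ample), or slides if the jar is jerked lengthwise at over 1.5 m/s2. Cannot be seen.
- tray: White plastic tray fixed to the bench, 180 mm (x) by 140 mm (y) outside, open at the top, rim 16 mm above the bench, walls and floor 5 mm thick. Origin: centre of its underside, so its inner floor is 5 mm above that.
- other_jar: A jar of the same make and size with orange end caps, lying on the bench. Origin and axes as for the blue-capped jar. To be left where it lies.
Things that resemble listed ones, but are neither listed nor needed, are in the scene too. Of the things shaped like the tray, the white one is meant.

How it is judged:
On the way, in this order (a step that is already met when the one before it is completed fails the run):
1. with the blue-capped jar held clear of the bench (underside over 40 mm up), its ball knocks at the +x end (knock 1 of 5) (height (world z) of jar above 0.04 m and value of joint ball above 0.013 m), for 0.03 s.
2. with the blue-capped jar held clear of the bench (underside over 40 mm up), its ball knocks at the -x end (knock 2 of 5) (height (world z) of jar above 0.04 m and value of joint ball below -0.013 m), for 0.03 s.
3. with the blue-capped jar held clear of the bench (underside over 40 mm up), its ball knocks at the +x end (knock 3 of 5) (all of step 1), for 0.03 s.
4. with the blue-capped jar held clear of the bench (underside over 40 mm up), its ball knocks at the -x end (knock 4 of 5) (all of step 2), for 0.03 s.
5. with the blue-capped jar held clear of the bench (underside over 40 mm up), its ball knocks at the +x end (knock 5 of 5) (all of step 3), for 0.03 s.
At the end, for the whole second after the job is handed in: The blue-capped jar lies flat (within 7 degrees, caps' flats down) and still on the tray's floor, its middle within 35 mm of the tray's middle, at any yaw, and the orange-capped jar is where it was (within 20 mm) (horizontal distance between jar and tray below 0.035 m and z of jar in the frame of tray below 0.012 m and angle between jar's own z axis and vertical below 0.12 rad and linear speed of jar below 0.03 m/s and distance of other_jar from where it was at the start of the episode below 0.02 m); the robot touches nothing.
It fails at once if the orange-capped jar is moved by more than 20 mm (distance of other_jar from where it was at the start of the episode above 0.02 m).
It fails at once if the blue-capped jar is tipped beyond 60 degrees (stood on end or rolled over) (angle between jar's own z axis and vertical above 1.05 rad).
It fails at once if the blue-capped jar is flung or dropped (faster than 1 m/s) (linear speed of jar above 1 m/s).
It also fails if it takes over 61 s, if anything falls off the work surface, if the arm or the gripper's body presses on something with over 40 N, if the wrist force passes 120 N, or if a joint passes its speed limit or range.

### The arm

A 6-joint arm with a two-finger parallel gripper is mounted at the origin on the work surface. World frame = base frame: x ahead of the robot, y to its left, z up, the work surface at z = 0. Lengths are in m, angles in rad, forces in N, time in s.
With the tool pointing down it reaches from about 0.375 to 0.9 m from the base axis. Payload 3.1 kg.
Tool frame: the origin (TCP) lies between the finger pads; the fingertips stand 11 mm ahead of it and the grasp point (between the pads) lies 8 mm behind it; z points along the fingers, y is the line along which they close (so a half turn about z gives the same grasp; the last joint's range is limited). The gripper opens to 87 mm and grips with 3 to 60 N. Pads are 19 mm wide; open, the fingers measure 117 mm over their backs; the gripper's body (75 mm by 190 mm) begins 51 mm behind the grasp point.
Start: joints at [1.01, 0.527, 1.433, -0, 1.181, -0.178], TCP at [0.233, 0.58, 0.234] pointing down, gripper open.
Joint ranges: [-3.08, 3.08], [-0.75, 2.2], [0.22, 2.44], [-1.43, 4.57], [0, 2.65], [-2.85, 2.85]. Speed limits (rad/s): [2.79, 2.79, 3.14, 3.14, 3.14, 3.14].

### API

Orientations are given as a unit quaternion [x, y, z, w].
In Python, from rig import robot gives the robot as it stands.
- The arm moves only by the tool move_arm, never from a script. Its argument "moves" is text: rows parted by semicolons, each of 7 numbers parted by spaces: the shift along the tool's x, y, z in units of 100 mm (1.0 is 100 mm), then the turn, a rotation vector about the tool's x, y, z in units of 90 degrees (1.0 is 90 degrees), then the opening, from 0 (shut) to 1 (fully open). A call has 1 to 12 rows; each row is the pose to reach, as a shift and turn from the pose commanded when the call began, along the tool's axes at that moment; what a row does not reach only later rows make up. A row lasts 1/10 s, in which the tool goes at most 50 mm and 8.59 degrees, less where a joint would pass 70% of its speed; a pose out of reach is approached as far as the arm can. A call with a number of a shift or a turn outside -1 to 1 is refused whole. A call with a gripper value outside its range is refused whole. The fingers move at their own pace and stop on an object; "squeeze" is the grip in N (left out, the last holds). Time passes only in rows, so rows that repeat a pose let the fingers close. It gives the time, the measured TCP pose, the force, the opening and the grip force at its end, in the units of the state.
- robot.get_obs(): the state, without advancing time (a new reading comes with each control period).
- robot.camera(name): name is "scene" or "top"; returns a dict with "image" (384x512x3 uint8, red, green, blue), "intrinsics" (3x3 intrinsics, pixels), "extrinsics" (4x4, takes a point from world to camera coordinates). Camera axes: x right, y up, looking along -z (the intrinsics and any distortion apply to the point x, -y, -z); pixel columns grow to the right and rows downward; lengths in m; the calibration is good to about 2 mm. A picture is of the moment at which its call begins. There is no depth.
- robot.hand_in(): hands the job in; it is judged then, once.
The state is a dict: "time": time; "q": joint angles; "joint_velocities": joint speeds; "joint_torque": joint torques, N m; "position": TCP position; "tool_rot": TCP orientation; "ft_force": force on the tool from outside, world axes, zero at the start; "moment": the same for the moment, N m; "grip_width": finger opening in m; "grip_force": force on a finger pad.
Only numpy, scipy, OpenCV 4.12 (cv2) and the standard library are available. Lean on these libraries where they do the work, as an engineer would, in place of code of your own. Each camera call takes 0.05 s, during which the arm holds its last target. There are 200 camera calls.

## Working session

There is one attempt and no reset: what is moved stays moved. The work goes in short steps, Python scripts to look and compute and a tool call to move; the robot and the scene stay as the last step left them, time stands still between calls to the robot, and variables do not carry over. Pictures are saved under pics/ and viewed, at most 10 in all, crops included, and the job is handed in when it is done.

Besides the shell and the picture viewer there is one more tool, called after ">>>" as name(argument=value, ...) on one line, values as JSON. move_arm: Moves the arm, as the interface text tells. Shifts and turns lie within -1 to 1; 1 stands for 100 mm of shift or 90 degrees of turn. Its arguments: {"type":"object","properties":{"moves":{"type":"string"},"squeeze":{"type":"number"}},"required":["moves"]}

```bash
mkdir -p pics; cat > h.py <<'E'
import numpy as np, cv2
from rig import robot
from scipy.spatial.transform import Rotation as R
def cam(n):
    c=robot.camera(n); return np.array(c["image"]),np.array(c["intrinsics"]),np.array(c["extrinsics"])
def ray(K,E,u,v,z):
    d=np.linalg.inv(K)@[u,v,1]; d=np.array([d[0],-d[1],-d[2]])
    o=-E[:3,:3].T@E[:3,3]; w=E[:3,:3].T@d
    return o+w*(z-o[2])/w[2]
E
python3 - <<'E'
from h import *
for n in("top","scene"):
    I,K,X=cam(n); cv2.imwrite(f"pics/{n}0.png",cv2.cvtColor(I,cv2.COLOR_RGB2BGR)); np.savez(n+"0.npz",I=I,K=K,X=X)
    print(n,K.round(1).tolist(),(-X[:3,:3].T@X[:3,3]).round(3))
o=robot.get_obs();print(o["tool_rot"],o["time"])
E
```

```text
top [[445.7, 0.0, 259.2], [0.0, 445.7, 195.3], [0.0, 0.0, 1.0]] [0.317 0.098 1.486]
scene [[417.5, 0.0, 253.7], [0.0, 417.5, 193.5], [0.0, 0.0, 1.0]] [1.083 1.033 0.811]
[ 1.90237064e-01  9.81737730e-01 -8.80130551e-04 -3.37207265e-04] 0.1
```

View pics/top0.png

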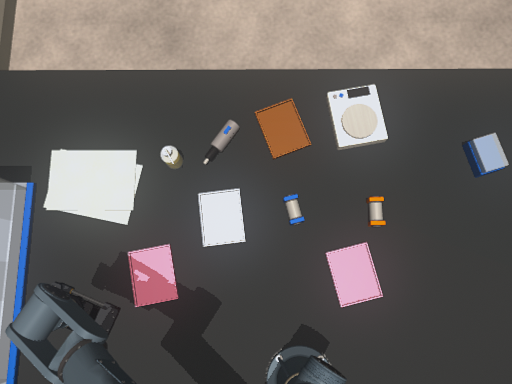

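View pics/scene0.png

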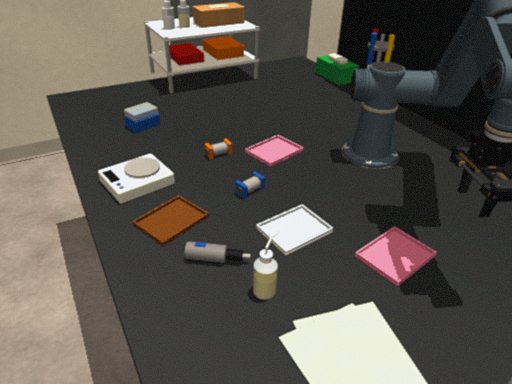

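The top view shows the blue-capped jar at about (293,209), with caps at (291,197) and (296,221). The white tray is at about (222,217) and the orange-capped jar at (377,211). Next I'll measure them.

```bash
python3 - <<'E'
from h import *
d=np.load("top0.npz");I,K,X=d["I"],d["K"],d["X"]
H=cv2.cvtColor(I,cv2.COLOR_RGB2HSV)
def blobs(m,box,amin):
    u0,v0,u1,v1=box; k=np.zeros(m.shape,np.uint8);k[v0:v1,u0:u1]=m[v0:v1,u0:u1]
    n,_,s,c=cv2.connectedComponentsWithStats(k); return [(c[i],s[i][4]) for i in range(1,n) if s[i][4]>=amin],k
m=cv2.inRange(H,(100,120,60),(125,255,255))
b,k=blobs(m,(270,180,320,240),15)
P=[ray(K,X,*c,0.036) for c,_ in b];print("caps",b,np.round(P,4))
mid=(P[0]+P[1])/2; dd=P[0]-P[1];print("jar",mid.round(4),np.degrees(np.arctan2(dd[1],dd[0])),np.linalg.norm(dd))
m=cv2.inRange(H,(0,0,150),(180,60,255))
b,k=blobs(m,(190,180,252,255),50)
r=cv2.minAreaRect(cv2.findNonZero(k));print("tray",b,r)
c=ray(K,X,*r[0],0.014);B=[ray(K,X,*p,0.014)[:2] for p in cv2.boxPoints(r)];print(c.round(4),np.round(B,3).tolist())
# scene cross-check
d=np.load("scene0.npz");I,K,X=d["I"],d["K"],d["X"];H=cv2.cvtColor(I,cv2.COLOR_RGB2HSV)
b,k=blobs(cv2.inRange(H,(100,120,40),(125,255,255)),(225,165,275,205),10)
print("scene",[(ray(K,X,*c,0.026).round(4),a) for c,a in b])
o=robot.get_obs();print(o["position"]);M=R.from_quat(o["tool_rot"]).as_matrix();print(M.round(3))
E
```

```text
caps [(array([290.078125, 197.09375 ]), np.int32(64)), (array([296.60869565, 220.07246377]), np.int32(69))] [[0.5755 0.0265 0.036 ]
 [0.4993 0.0057 0.036 ]]
jar [0.5374 0.0161 0.036 ] 15.23031791584081 0.07904310655720358
tray [(array([220.96447368, 217.29342105]), np.int32(2280))] ((220.72694396972656, 217.17916870117188), (53.80539321899414, 42.99757766723633), 83.2901611328125)
[0.5111 0.2568 0.014 ] [[0.593, 0.341], [0.61, 0.197], [0.431, 0.174], [0.414, 0.315]]
scene [(array([0.4894, 0.0048, 0.026 ]), np.int32(85)), (array([0.5729, 0.0296, 0.026 ]), np.int32(137))]
[0.23308553 0.57924363 0.2326862 ]
[[-0.928  0.374 -0.001]
 [ 0.374  0.928 -0.002]
 [ 0.    -0.002 -1.   ]]
```

>>> move_arm(moves="-0.3 -0.25 0 0 0 0 1; -0.6 -0.5 0 0 0 0 1; -0.9 -0.75 0 0 0 0 1; -1 -0.83 0 0 0 0 1", squeeze=25)

```text
time: 0.5
position: [0.2958, 0.4623, 0.233]
tool_rot: [0.191, 0.982, -0.001, -0.0]
ft_force: [-0.6, 0.7, -0.8]
grip_width: 0.087
grip_force: 0.0
```

>>> move_arm(moves="-0.3 -0.25 0 0 0 0 1; -0.6 -0.5 0 0 0 0 1; -0.9 -0.75 0 0 0 0 1; -1 -0.83 0 0 0 0 1")

```text
time: 0.9
position: [0.3579, 0.349, 0.2334]
tool_rot: [0.192, 0.981, -0.0, -0.0]
ft_force: [0.6, 0.0, -0.4]
grip_width: 0.0871
grip_force: 0.0
```

>>> move_arm(moves="-0.3 -0.25 0 0 0 0 1; -0.6 -0.5 0 0 0 0 1; -0.9 -0.75 0 0 0 0 1; -1 -0.83 0 0 0 0 1")

```text
time: 1.3
position: [0.4203, 0.2353, 0.2336]
tool_rot: [0.192, 0.981, 0.0, 0.0]
ft_force: [-1.4, 0.6, 0.7]
grip_width: 0.0871
grip_force: 0.0
```

>>> move_arm(moves="-0.3 -0.25 0 0 0 0 1; -0.6 -0.5 0 0 0 0 1; -0.9 -0.75 0 0 0 0 1; -1 -0.83 0 0 0 0 1")

```text
time: 1.7
position: [0.4826, 0.121, 0.2337]
tool_rot: [0.191, 0.982, 0.0, 0.001]
ft_force: [-0.7, 0.7, 0.6]
grip_width: 0.0873
grip_force: 0.0
```

>>> move_arm(moves="-0.3 -0.25 0 0 0 -0.08 1; -0.6 -0.5 0 0 0 -0.16 1; -0.9 -0.78 0 0 0 -0.24 1; -0.91 -0.78 0 0 0 -0.33 1; -0.91 -0.78 0 0 0 -0.41 1; -0.91 -0.78 0 0 0 -0.41 1")

```text
time: 2.3
position: [0.5357, 0.0173, 0.2332]
tool_rot: [-0.13, 0.991, 0.001, -0.0]
ft_force: [0.7, 0.6, 0.0]
grip_width: 0.0869
grip_force: 0.0
```

```bash
cat > w.py <<'E'
from h import *
import sys
t=np.array([float(a) for a in sys.argv[1:4]]);yaw=float(sys.argv[4])
o=robot.get_obs();p=np.array(o["position"]);M=R.from_quat(o["tool_rot"]).as_matrix()
G=R.from_euler("z",yaw,degrees=True).as_matrix()@np.diag([1,-1,-1])
print("t",o["time"],"pos",p.round(4),"q",np.round(o["q"],2),"shift",(M.T@(t-p)*10).round(3),"rot",(R.from_matrix(M.T@G).as_rotvec()/(np.pi/2)).round(3),"F",np.round(o["ft_force"],1),o["grip_width"],o["grip_force"])
E
python3 w.py 0.535 0.0165 0.10 195
python3 - <<'E'
from h import *
for n in("top","scene"):
    I,K,X=cam(n); np.savez(n+"1.npz",I=I,K=K,X=X)
    cv2.imwrite(f"pics/{n}1.png",cv2.cvtColor(cv2.resize(I[130:260,200:400] if n=="top" else I[60:260,150:400],None,fx=3,fy=3),cv2.COLOR_RGB2BGR))
E
```

```text
t 2.3 pos [0.5357 0.0173 0.2332] q [-0.18  0.41  1.66  0.    1.08 -2.01] shift [ 0.008 -0.008  1.332] rot [ 0.001 -0.    -0.   ] F [0.7 0.6 0. ] 0.08685671863876887 0.0
```

View pics/scene1.png

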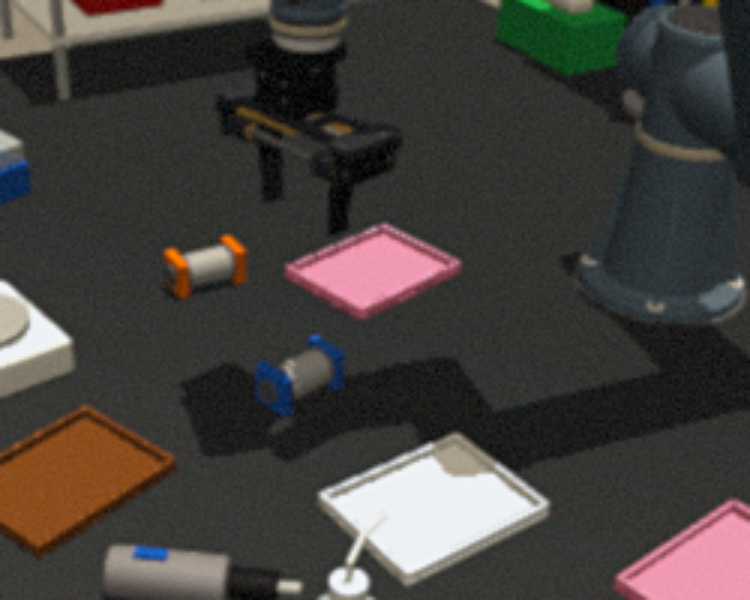

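The scene crop shows the gripper above and clear. The blue jar is free at crop position (300,375), with nothing close to it. I'll descend and grip.

>>> move_arm(moves="0 0 0.3 0 0 0 1; 0.01 -0.01 0.6 0 0 0 1; 0.01 -0.01 0.9 0 0 0 1; 0.01 -0.01 1 0 0 0 1")

```text
time: 2.8
position: [0.533, 0.0161, 0.1311]
tool_rot: [-0.13, 0.992, 0.001, -0.003]
ft_force: [-1.3, -1.3, 0.2]
grip_width: 0.0873
grip_force: 0.0
```

>>> move_arm(moves="0 0 0.25 0 0 0 1; 0 0 0.5 0 0 0 1; 0 0 0.7 0 0 0 1; 0 0 0.85 0 0 0 1; 0 0 0.95 0 0 0 1; 0 0 1 0 0 0 1; 0 0 1 0 0 0 1")

```text
time: 3.5
position: [0.5352, 0.015, 0.0335]
tool_rot: [-0.13, 0.991, 0.0, -0.0]
ft_force: [0.7, -0.5, -0.6]
grip_width: 0.0866
grip_force: 0.0
```

```bash
python3 w.py 0.535 0.0165 0.017 195
python3 - <<'E'
from h import *
for n in("top","scene"):
    I,K,X=cam(n); H=cv2.cvtColor(I,cv2.COLOR_RGB2HSV)
    m=cv2.inRange(H,(100,120,40),(125,255,255)); k=np.zeros_like(m)
    s=np.s_[180:240,270:320] if n=="top" else np.s_[160:205,225:275]; k[s]=m[s]
    N,_,st,c=cv2.connectedComponentsWithStats(k);print(n,[(ray(K,X,*c[i],0.03).round(4),st[i][4]) for i in range(1,N) if st[i][4]>8])
    if n=="scene": cv2.imwrite("pics/s2.png",cv2.cvtColor(cv2.resize(I[100:230,180:330],None,fx=4,fy=4),cv2.COLOR_RGB2BGR))
E
```

```text
t 3.5 pos [0.5352 0.015  0.0335] q [-0.18  0.73  1.8   0.    0.62 -2.01] shift [-0.002  0.015  0.165] rot [ 0. -0. -0.] F [ 0.7 -0.5 -0.6] 0.08656184721343234 0.0
top []
scene [(array([0.5758, 0.0338, 0.03  ]), np.int32(139))]
```

View pics/s2.png

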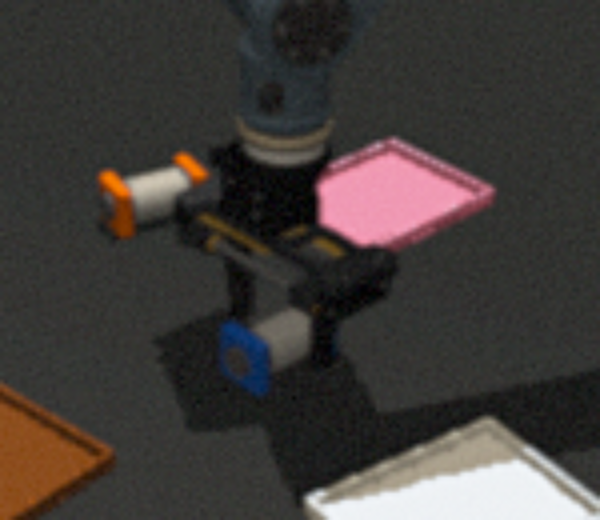

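The crop shows the fingers on both sides of the barrel, with the far-x blue cap clear. I'll lower the rest of the way and close.

>>> move_arm(moves="0 0.01 0.08 0 0 0 1; 0 0.01 0.16 0 0 0 1; 0 0.01 0.16 0 0 0 0.7; 0 0.01 0.16 0 0 0 0.5; 0 0.01 0.16 0 0 0 0.3; 0 0.01 0.16 0 0 0 0.3; 0 0.01 0.16 0 0 0 0.3; 0 0.01 0.16 0 0 0 0.3; 0 0.01 0.16 0 0 0 0.3", squeeze=40)

```text
time: 4.5
position: [0.5348, 0.0158, 0.0177]
tool_rot: [-0.13, 0.991, 0.0, 0.0]
ft_force: [0.6, -0.2, 1.1]
grip_width: 0.0413
grip_force: 40.0
```

>>> move_arm(moves="0 0 -0.05 0 0 0 0.3; 0 0 -0.15 0 0 0 0.3; 0 0 -0.3 0 0 0 0.3; 0 0 -0.5 0 0 0 0.3; 0 0 -0.7 0 0 0 0.3; 0 0 -0.85 0 0 0 0.3; 0 0 -0.95 0 0 0 0.3; 0 0 -1 0 0 0 0.3; 0 0 -1 0 0 0 0.3")

```text
time: 5.4
position: [0.5349, 0.0158, 0.1181]
tool_rot: [-0.13, 0.991, -0.0, 0.0]
ft_force: [0.1, 1.0, -3.6]
grip_width: 0.0414
grip_force: 40.0
```

```bash
python3 w.py 0.511 0.257 0.117 195
python3 - <<'E'
from h import *
I,K,X=cam("scene"); cv2.imwrite("pics/s3.png",cv2.cvtColor(cv2.resize(I[60:230,180:330],None,fx=3,fy=3),cv2.COLOR_RGB2BGR))
E
```

```text
t 5.4 pos [0.5349 0.0158 0.1181] q [-0.18  0.58  1.76 -0.    0.8  -2.01] shift [-0.392  2.392  0.011] rot [-0.     0.001 -0.   ] F [ 0.1  1.  -3.6] 0.04138165939949873 39.99910056227236
```

View pics/s3.png

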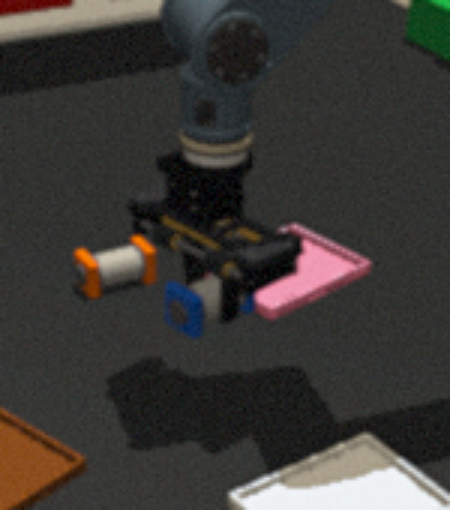

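The crop shows the jar lifted and level in the grip. I'll rock it end to end by ±25°, with pauses.

>>> move_arm(moves="0 0 0 0 0.04 0 0.3; 0 0 0 0 0.11 0 0.3; 0 0 0 0 0.18 0 0.3; 0 0 0 0 0.25 0 0.3; 0 0 0 0 0.28 0 0.3; 0 0 0 0 0.28 0 0.3; 0 0 0 0 0.28 0 0.3; 0 0 0 0 0.28 0 0.3; 0 0 0 0 0.28 0 0.3; 0 0 0 0 0.28 0 0.3; 0 0 0 0 0.28 0 0.3; 0 0 0 0 0.28 0 0.3")

```text
time: 6.65
position: [0.5348, 0.0157, 0.1178]
tool_rot: [-0.127, 0.968, -0.028, -0.216]
ft_force: [0.2, -0.4, -2.9]
grip_width: 0.0409
grip_force: 40.0
```

```bash
python3 w.py 0.535 0.016 0.117 195
python3 - <<'E'
from h import *
print(np.round(robot.get_obs()["moment"],3))
I,K,X=cam("scene"); cv2.imwrite("pics/s4.png",cv2.cvtColor(cv2.resize(I[60:230,180:330],None,fx=3,fy=3),cv2.COLOR_RGB2BGR))
E
```

```text
t 6.65 pos [0.5348 0.0157 0.1178] q [-0.1   0.74  1.46 -0.15  1.36 -1.86] shift [-0.006  0.002  0.006] rot [ 0.   -0.28 -0.  ] F [ 0.2 -0.4 -2.9] 0.040922047030442756 39.9990438453824
[ 0.202 -0.442 -0.009]
```

View pics/s4.png

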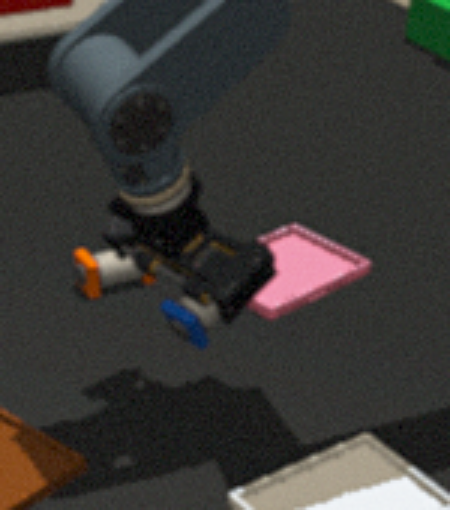

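The crop shows the jar tilted together with the hand, far-x end down. Joint 5 gets low on the return swing, so I'll rise 100 mm while swinging the other way.

>>> move_arm(moves="0.05 0 -0.1 0 -0.05 0 0.3; 0.1 0 -0.2 0 -0.12 0 0.3; 0.16 0 -0.34 0 -0.2 0 0.3; 0.23 0 -0.48 0 -0.28 0 0.3; 0.3 0 -0.62 0 -0.36 0 0.3; 0.36 0 -0.75 0 -0.44 0 0.3; 0.41 0 -0.85 0 -0.51 0 0.3; 0.43 0 -0.9 0 -0.56 0 0.3; 0.43 0 -0.9 0 -0.56 0 0.3; 0.43 0 -0.9 0 -0.56 0 0.3; 0.43 0 -0.9 0 -0.56 0 0.3; 0.43 0 -0.9 0 -0.56 0 0.3")

```text
time: 7.9
position: [0.535, 0.0157, 0.2172]
tool_rot: [-0.128, 0.968, 0.028, 0.216]
ft_force: [0.3, 1.1, -3.2]
grip_width: 0.0409
grip_force: 40.0
```

>>> move_arm(moves="0 0 0 0 0 0 0.3; 0 0 0 0 0 0 0.3; 0 0 0 0 0 0 0.3; 0 0 0 0 0 0 0.3")

```text
time: 8.3
position: [0.5342, 0.0157, 0.2172]
tool_rot: [-0.127, 0.968, 0.028, 0.216]
ft_force: [-0.4, 0.4, -3.5]
grip_width: 0.0411
grip_force: 40.0
```

```bash
python3 w.py 0.535 0.016 0.217 195; python3 -c "
from h import *
print(np.round(robot.get_obs()['moment'],3))"
```

```text
t 8.3 pos [0.5342 0.0157 0.2172] q [-0.31  0.32  1.99  0.5   0.51 -2.54] shift [-0.007  0.001  0.005] rot [ 0.    0.28 -0.  ] F [-0.4  0.4 -3.5] 0.04110692837485093 39.999087062387844
[-0.064  0.588 -0.019]
```

>>> move_arm(moves="0 0 0 0 0.05 0 0.3; 0 0 0 0 0.13 0 0.3; 0 0 0 0 0.21 0 0.3; 0 0 0 0 0.29 0 0.3; 0 0 0 0 0.37 0 0.3; 0 0 0 0 0.45 0 0.3; 0 0 0 0 0.52 0 0.3; 0 0 0 0 0.56 0 0.3; 0 0 0 0 0.56 0 0.3; 0 0 0 0 0.56 0 0.3; 0 0 0 0 0.56 0 0.3; 0 0 0 0 0.56 0 0.3")

```text
time: 9.5
position: [0.5338, 0.0155, 0.2179]
tool_rot: [-0.127, 0.968, -0.028, -0.216]
ft_force: [0.2, -0.4, -2.9]
grip_width: 0.0413
grip_force: 40.0
```

>>> move_arm(moves="0 0 0 0 0 0 0.3; 0 0 0 0 0 0 0.3; 0 0 0 0 0 0 0.3")

```text
time: 9.8
position: [0.5341, 0.0156, 0.2176]
tool_rot: [-0.127, 0.968, -0.028, -0.216]
ft_force: [0.5, 0.9, -3.9]
grip_width: 0.0413
grip_force: 40.0
```

>>> move_arm(moves="0 0 0 0 -0.05 0 0.3; 0 0 0 0 -0.13 0 0.3; 0 0 0 0 -0.21 0 0.3; 0 0 0 0 -0.29 0 0.3; 0 0 0 0 -0.37 0 0.3; 0 0 0 0 -0.45 0 0.3; 0 0 0 0 -0.52 0 0.3; 0 0 0 0 -0.56 0 0.3; 0 0 0 0 -0.56 0 0.3; 0 0 0 0 -0.56 0 0.3; 0 0 0 0 -0.56 0 0.3; 0 0 0 0 -0.56 0 0.3")

```text
time: 11.0
position: [0.5353, 0.0157, 0.2177]
tool_rot: [-0.128, 0.967, 0.028, 0.217]
ft_force: [0.1, -0.3, -4.3]
grip_width: 0.041
grip_force: 40.0
```

>>> move_arm(moves="0 0 0 0 0 0 0.3; 0 0 0 0 0 0 0.3; 0 0 0 0 0 0 0.3")

```text
time: 11.3
position: [0.5343, 0.0158, 0.2172]
tool_rot: [-0.127, 0.968, 0.028, 0.216]
ft_force: [-0.0, -0.1, -3.8]
grip_width: 0.0413
grip_force: 40.0
```

>>> move_arm(moves="0 0 0 0 0.05 0 0.3; 0 0 0 0 0.13 0 0.3; 0 0 0 0 0.21 0 0.3; 0 0 0 0 0.29 0 0.3; 0 0 0 0 0.37 0 0.3; 0 0 0 0 0.45 0 0.3; 0 0 0 0 0.52 0 0.3; 0 0 0 0 0.56 0 0.3; 0 0 0 0 0.56 0 0.3; 0 0 0 0 0.56 0 0.3; 0 0 0 0 0.56 0 0.3; 0 0 0 0 0.56 0 0.3")

```text
time: 12.5
position: [0.5338, 0.0155, 0.2179]
tool_rot: [-0.127, 0.968, -0.028, -0.216]
ft_force: [0.2, -0.0, -3.6]
grip_width: 0.041
grip_force: 40.0
```

>>> move_arm(moves="0 0 0 0 0 0 0.3; 0 0 0 0 0 0 0.3; 0 0 0 0 0 0 0.3")

```text
time: 12.8
position: [0.5341, 0.0155, 0.2176]
tool_rot: [-0.127, 0.968, -0.028, -0.216]
ft_force: [0.0, -0.1, -3.6]
grip_width: 0.0412
grip_force: 40.0
```

>>> move_arm(moves="0 0 0 0 -0.05 0 0.3; 0 0 0 0 -0.13 0 0.3; 0 0 0 0 -0.21 0 0.3; 0 0 0 0 -0.29 0 0.3; 0 0 0 0 -0.37 0 0.3; 0 0 0 0 -0.45 0 0.3; 0 0 0 0 -0.52 0 0.3; 0 0 0 0 -0.56 0 0.3; 0 0 0 0 -0.56 0 0.3; 0 0 0 0 -0.56 0 0.3; 0 0 0 0 -0.56 0 0.3; 0 0 0 0 -0.56 0 0.3")

```text
time: 14.0
position: [0.5353, 0.0157, 0.2177]
tool_rot: [-0.128, 0.967, 0.028, 0.217]
ft_force: [0.6, -1.0, -3.2]
grip_width: 0.0413
grip_force: 40.0
```

>>> move_arm(moves="0 0 0 0 0 0 0.3; 0 0 0 0 0 0 0.3; 0 0 0 0 0 0 0.3")

```text
time: 14.3
position: [0.5343, 0.0158, 0.2173]
tool_rot: [-0.127, 0.968, 0.028, 0.216]
ft_force: [-0.2, -0.1, -3.2]
grip_width: 0.0412
grip_force: 40.0
```

>>> move_arm(moves="0 0 0 0 0.05 0 0.3; 0 0 0 0 0.13 0 0.3; 0 0 0 0 0.21 0 0.3; 0 0 0 0 0.29 0 0.3; 0 0 0 0 0.37 0 0.3; 0 0 0 0 0.45 0 0.3; 0 0 0 0 0.52 0 0.3; 0 0 0 0 0.56 0 0.3; 0 0 0 0 0.56 0 0.3; 0 0 0 0 0.56 0 0.3; 0 0 0 0 0.56 0 0.3; 0 0 0 0 0.56 0 0.3")

```text
time: 15.5
position: [0.5338, 0.0155, 0.2178]
tool_rot: [-0.127, 0.968, -0.028, -0.216]
ft_force: [-0.2, 0.1, -2.9]
grip_width: 0.0413
grip_force: 40.0
```

>>> move_arm(moves="0 0 0 0 0 0 0.3; 0 0 0 0 0 0 0.3; 0 0 0 0 0 0 0.3")

```text
time: 15.8
position: [0.5341, 0.0155, 0.2176]
tool_rot: [-0.127, 0.968, -0.028, -0.216]
ft_force: [0.3, -0.5, -4.1]
grip_width: 0.0411
grip_force: 40.0
```

>>> move_arm(moves="0 0 0 0 -0.05 0 0.3; 0 0 0 0 -0.13 0 0.3; 0 0 0 0 -0.21 0 0.3; 0 0 0 0 -0.29 0 0.3; 0 0 0 0 -0.37 0 0.3; 0 0 0 0 -0.45 0 0.3; 0 0 0 0 -0.52 0 0.3; 0 0 0 0 -0.56 0 0.3; 0 0 0 0 -0.56 0 0.3; 0 0 0 0 -0.56 0 0.3; 0 0 0 0 -0.56 0 0.3; 0 0 0 0 -0.56 0 0.3")

```text
time: 17.0
position: [0.5353, 0.0157, 0.2177]
tool_rot: [-0.128, 0.967, 0.028, 0.217]
ft_force: [0.5, -0.6, -3.0]
grip_width: 0.041
grip_force: 40.0
```

>>> move_arm(moves="0 0 0 0 0 0 0.3; 0 0 0 0 0 0 0.3; 0 0 0 0 0 0 0.3")

```text
time: 17.3
position: [0.5343, 0.0158, 0.2173]
tool_rot: [-0.127, 0.968, 0.028, 0.216]
ft_force: [0.2, 0.2, -3.8]
grip_width: 0.0411
grip_force: 40.0
```

>>> move_arm(moves="0 0 0 0 0.04 0 0.3; 0 0 0 0 0.11 0 0.3; 0 0 0 0 0.18 0 0.3; 0 0 0 0 0.25 0 0.3; 0 0 0 0 0.28 0 0.3; 0 0 0 0 0.28 0 0.3; 0 0 0 0 0.28 0 0.3")

```text
time: 18.0
position: [0.5339, 0.0159, 0.2169]
tool_rot: [-0.13, 0.991, 0.0, 0.0]
ft_force: [-0.3, -0.1, -2.5]
grip_width: 0.0412
grip_force: 40.0
```

```bash
python3 w.py 0.511 0.257 0.217 195
python3 - <<'E'
from h import *
I,K,X=cam("scene"); cv2.imwrite("pics/s5.png",cv2.cvtColor(cv2.resize(I[20:260,150:380],None,fx=2.4,fy=2.4),cv2.COLOR_RGB2BGR))
E
```

```text
t 18.0 pos [0.5339 0.0159 0.2169] q [-0.18  0.43  1.68  0.    1.04 -2.01] shift [-0.402  2.388  0.   ] rot [ 0.  0. -0.] F [-0.3 -0.1 -2.5] 0.041239278751222734 39.999243032361846
```

View pics/s5.png

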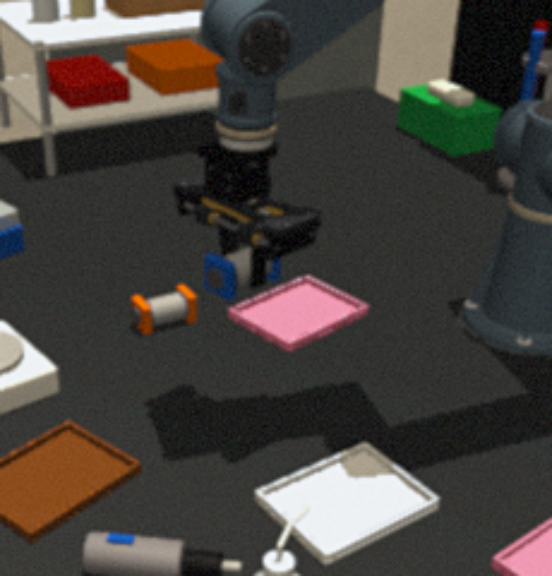

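The crop shows the jar still level in the grip and the other things undisturbed. The tray shift is about (-0.4, 2.39) in tool axes.

>>> move_arm(moves="-0.01 0.08 0 0 0 0 0.3; -0.04 0.24 0 0 0 0 0.3; -0.07 0.44 0 0 0 0 0.3; -0.11 0.64 0 0 0 0 0.3; -0.14 0.84 0 0 0 0 0.3; -0.17 1 0 0 0 0 0.3")

```text
time: 18.65
position: [0.5236, 0.118, 0.2174]
tool_rot: [-0.13, 0.991, 0.0, -0.0]
ft_force: [-0.2, -0.2, -3.6]
grip_width: 0.0412
grip_force: 40.0
```

>>> move_arm(moves="-0.03 0.2 0 0 0 0 0.3; -0.07 0.4 0 0 0 0 0.3; -0.1 0.6 0 0 0 0 0.3; -0.13 0.8 0 0 0 0 0.3; -0.17 1 0 0 0 0 0.3")

```text
time: 19.15
position: [0.5142, 0.2185, 0.2173]
tool_rot: [-0.13, 0.992, 0.0, -0.0]
ft_force: [1.0, 1.4, -3.2]
grip_width: 0.0409
grip_force: 40.0
```

>>> move_arm(moves="-0.03 0.18 0 0 0 0 0.3; -0.05 0.31 0 0 0 0 0.3; -0.06 0.39 0 0 0 0 0.3; -0.06 0.39 0.1 0 0 0 0.3; -0.06 0.39 0.25 0 0 0 0.3; -0.06 0.39 0.45 0 0 0 0.3; -0.06 0.39 0.65 0 0 0 0.3; -0.06 0.39 0.85 0 0 0 0.3; -0.06 0.39 0.95 0 0 0 0.3; -0.06 0.39 1 0 0 0 0.3; -0.06 0.39 1 0 0 0 0.3")

```text
time: 20.25
position: [0.511, 0.2564, 0.1168]
tool_rot: [-0.13, 0.992, -0.0, -0.001]
ft_force: [-0.3, 0.7, -3.3]
grip_width: 0.0411
grip_force: 40.0
```

```bash
python3 w.py 0.511 0.257 0.0235 195
python3 - <<'E'
from h import *
for n in("scene",):
    I,K,X=cam(n); cv2.imwrite(f"pics/{n}6.png",cv2.cvtColor(cv2.resize(I[100:270,200:400],None,fx=3,fy=3),cv2.COLOR_RGB2BGR))
E
```

```text
t 20.25 pos [0.511  0.2564 0.1168] q [ 0.27  0.62  1.67 -0.    0.86 -1.56] shift [-0.002  0.006  0.933] rot [-0.    -0.001 -0.001] F [-0.3  0.7 -3.3] 0.041077353481913215 39.999226983854896
```

View pics/scene6.png

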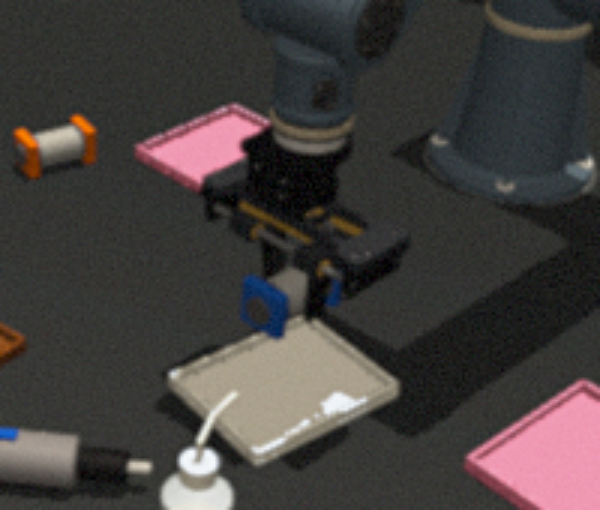

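The crop shows the jar level above the white tray, which is clear. I'll descend slowly.

>>> move_arm(moves="0 0 0.1 0 0 0 0.3; 0 0 0.25 0 0 0 0.3; 0 0 0.4 0 0 0 0.3; 0 0 0.55 0 0 0 0.3; 0 0 0.67 0 0 0 0.3; 0 0 0.77 0 0 0 0.3; 0 0 0.84 0 0 0 0.3; 0 0 0.89 0 0 0 0.3; 0 0 0.92 0 0 0 0.3; 0 0 0.93 0 0 0 0.3; 0 0 0.93 0 0 0 0.3")

```text
time: 21.4
position: [0.5113, 0.2569, 0.0245]
tool_rot: [-0.13, 0.991, 0.0, 0.0]
ft_force: [-0.7, -0.5, -3.2]
grip_width: 0.041
grip_force: 40.0
```

>>> move_arm(moves="0 0 0.005 0 0 0 0.3; 0 0 0.01 0 0 0 0.3; 0 0 0.01 0 0 0 0.3")

```text
time: 21.7
position: [0.5112, 0.2569, 0.0235]
tool_rot: [-0.13, 0.991, 0.0, 0.0]
ft_force: [0.4, 1.3, -3.0]
grip_width: 0.0412
grip_force: 40.0
```

Nothing has touched yet, so I'll go down another millimetre or so.

>>> move_arm(moves="0 0 0.005 0 0 0 0.3; 0 0 0.01 0 0 0 0.3; 0 0 0.01 0 0 0 0.3; 0 0 0.01 0 0 0 0.3")

```text
time: 22.1
position: [0.5112, 0.2569, 0.0227]
tool_rot: [-0.13, 0.991, 0.0, 0.0]
ft_force: [-1.3, -1.5, 1.5]
grip_width: 0.0414
grip_force: 40.0
```

The force sign has flipped, so the jar is on the floor of the tray. I'll open part way (opening 0.72, about 63 mm) and withdraw.

>>> move_arm(moves="0 0 0 0 0 0 0.52; 0 0 0 0 0 0 0.6; 0 0 0 0 0 0 0.68; 0 0 0 0 0 0 0.72; 0 0 0 0 0 0 0.72; 0 0 0 0 0 0 0.72")

```text
time: 22.7
position: [0.5111, 0.2568, 0.0223]
tool_rot: [-0.13, 0.991, 0.0, 0.0]
ft_force: [-1.3, -0.1, 0.7]
grip_width: 0.062
grip_force: 0.0
```

>>> move_arm(moves="0 0 -0.1 0 0 0 0.72; 0 0 -0.25 0 0 0 0.72; 0 0 -0.45 0 0 0 0.72; 0 0 -0.7 0 0 0 0.72; 0 0 -0.9 0 0 0 0.72; 0 0 -1 0 0 0 0.72")

```text
time: 23.3
position: [0.5124, 0.2573, 0.1255]
tool_rot: [-0.13, 0.991, 0.0, 0.002]
ft_force: [0.9, 0.1, -0.3]
grip_width: 0.0628
grip_force: 0.0
```

>>> move_arm(moves="0 -0.2 -0.2 0 0 0 0.72; 0 -0.5 -0.4 0 0 0 0.72; 0 -0.8 -0.4 0 0 0 0.72; 0 -1 -0.4 0 0 0 0.72; 0 -1 -0.4 0 0 0 0.72")

```text
time: 23.8
position: [0.5378, 0.158, 0.163]
tool_rot: [-0.129, 0.992, -0.0, 0.001]
ft_force: [-0.1, 0.5, -0.2]
grip_width: 0.0628
grip_force: 0.0
```

>>> move_arm(moves="0 0.3 0 0 0 0 0.72; 0 0.6 0 0 0 0 0.72; 0 0.9 0 0 0 0 0.72; 0 1 0 0 0 0 0.72; 0 1 0 0 0 0 0.72")

```text
time: 24.3
position: [0.5101, 0.2585, 0.1623]
tool_rot: [-0.132, 0.991, 0.0, -0.0]
ft_force: [-0.1, -0.5, 0.1]
grip_width: 0.0627
grip_force: 0.0
```

```bash
python3 w.py 0.511 0.257 0.0235 195
python3 - <<'E'
from h import *
for n in("scene","top"):
    I,K,X=cam(n); s=np.s_[100:270,200:400] if n=="scene" else np.s_[150:280,170:400]
    a=cv2.resize(I[s],(600,300)); b=a if n=="scene" else np.vstack([b,a])
    H=cv2.cvtColor(I,cv2.COLOR_RGB2HSV);m=cv2.inRange(H,(100,120,40),(125,255,255));N,_,st,c=cv2.connectedComponentsWithStats(m)
    print(n,[(ray(K,X,*c[i],0.036).round(3),st[i][4]) for i in range(1,N) if 15<st[i][4]<250])
cv2.imwrite("pics/f.png",cv2.cvtColor(b,cv2.COLOR_RGB2BGR))
E
```

```text
t 24.3 pos [0.5101 0.2585 0.1623] q [ 0.27  0.55  1.64  0.    0.96 -1.56] shift [-0.006 -0.017  1.388] rot [ 0.    -0.     0.002] F [-0.1 -0.5  0.1] 0.06270918582825764 0.0
scene [(array([-0.866, -0.988,  0.036]), np.int32(165)), (array([0.47 , 0.251, 0.036]), np.int32(74)), (array([0.549, 0.273, 0.036]), np.int32(126)), (array([0.798, 0.225, 0.036]), np.int32(42))]
top [(array([0.809, 0.24 , 0.036]), np.int32(29))]
```

View pics/f.png

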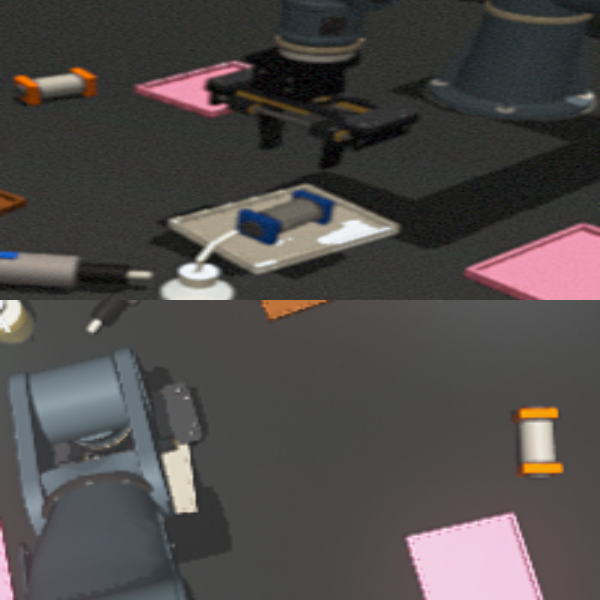

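The final picture shows the blue jar lying flat in the middle of the white tray, at about (0.51, 0.262). The gripper is clear above it and the orange jar is where it started.

```bash
python3 -c "
from rig import robot
print(robot.hand_in())"
```

```text
the job is handed in; nothing more can be done
None
```

I rocked the blue-capped jar through eight end-to-end tilts of 25° (four each way), set it down lying flat about 5 mm from the middle of the white tray, let go and handed the job in after about 24 s; the orange jar was left alone, the knocks are inferred from the tilts and pauses (the ball can't be seen), and no verdict came back.

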